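Clamp the plaque in the painting jig

ROBOT

A 7-joint arm with a two-finger parallel gripper is mounted at the origin on the work surface. World frame = base frame: x ahead of the robot, y to its left, z up, the work surface at z = 0. Lengths are in m, angles in rad, forces in N, time in s.
With the tool pointing down it reaches from about 0.4 to 0.875 m from the base axis. Payload 19.3 kg.
Tool frame: the origin (TCP) lies on the centre line of the jaws, within the pads' length; the fingertips stand 14 mm ahead of it and the grasp point (between the pads) lies 5 mm behind it; y points along the fingers, x is the direction in which the jaws open and shut, and the axes are right-handed (so a half turn about y gives the same grasp; the last joint's range is limited). The gripper opens to 85 mm and grips with 20 to 120 N. Pads are 22 mm wide; open, the fingers measure 114 mm over their backs; the gripper's body (76 mm by 85 mm) begins 54 mm behind the grasp point. The pads swing forward as they close: fully open they stand 13 mm farther back than shut.
Start: joints at [-1.417, 0.521, -0.036, 1.599, 0.021, 1.021, -0.113], TCP at [0.139, 0.609, 0.245] pointing down, gripper open.
Joint ranges: [-2.91, 2.91], [-0.3, 2.13], [-1.5, 1.42], [0.17, 2.43], [-1.26, 4.41], [0.16, 1.93], [-2.52, 2.52]. Speed limits (rad/s): [1.89, 1.89, 2.39, 2.39, 3.01, 3.01, 3.01].

INTERFACE

Orientations are given as [roll, pitch, yaw] about the fixed x, y, z axes, in that order (R = Rz(yaw) Ry(pitch) Rx(roll)).
In Python, from workcell import monitor, grab_frame, workorder gives the robot as it stands.
- The arm moves only by the tool drive_tool, never from a script. Its argument "steps" is one flat list of numbers, 5 for each row, row after row: the finger opening in mm, from 0 to 85.4, then the shift along the world's x, y, z in mm, then the turn about the world's z in degrees. In form: [fingers, tx, ty, tz, twist, fingers, tx, ty, tz, twist, ...]. A call has exactly 5 rows; each row shifts and turns the commanded pose from where the row before left it; what a row does not reach is not made up. A row lasts 1/12 s, in which the tool goes at most 41.7 mm and 7.16 degrees, less where a joint would pass 70% of its speed; a pose out of reach is approached as far as the arm can. A call is refused whole if a number of a shift passes 41.7 or a number of a turn 7.16, either way. A call with a gripper value outside its range is refused whole. The fingers move at their own pace and stop on an object; "grip_force" is the grip in N (left out, the last holds). Time passes only in rows, so rows that do not move let the fingers close, or fill a call up. It gives the time, the measured TCP pose, the force and the opening at its end, in the units of the state.
- monitor.observe(): the state, without advancing time (a new reading comes with each control period).
- grab_frame(name): name is "side" or "top" or "wrist"; returns a dict with "frame" (480x640x3 uint8, red, green, blue), "vertical_fov" (degrees; the focal length in pixels is half the picture's height over the tangent of half this angle, whatever the lens; pixels are square), "cx", "cy" (the principal point, pixels), "xyz" and "orientation" of the camera in the world. Camera axes: x right, y down, z forward; pixel columns grow to the right and rows downward; lengths in m; the calibration is good to about 2 mm. A picture is of the moment at which its call begins. There is no depth.
- workorder.job_done(): hands the job in, once; it reports no verdict.
The state is a dict: "clock": time; "qpos": joint angles; "qd": joint speeds; "joint_efforts": joint torques, N m; "position": TCP position; "tool_rot": TCP orientation; "force": force on the tool from outside, world axes, zero at the start; "moment": the same for the moment, N m; "grip_width": finger opening in m.
Only numpy, scipy, OpenCV 4.12 (cv2) and the standard library are available. Lean on these libraries where they do the work, as an engineer would, in place of code of your own. Each camera call takes 0.05 s, during which the arm holds its last target. There are 200 camera calls.

TASK

Clamp the wooden plaque in the painting jig: with the lever still raised, push the metal strap round with the back of a finger until it is fully home over the plaque, against its stop, then push the red cam lever fully down so that the rubber pad grips the plaque. Only push: pick nothing up, and leave the plaque and the pots and other things around it where they are.

Things in the scene. Friction and masses are not known exactly. Their poses are not given: they have to be found in the camera images.
- jig: painting jig: plywood base board 280 x 330 x 18 mm screwed to the bench, different place and yaw each time. Origin: centre of the board's underside, on the bench; x and y along its sides, z up. In its frame the strap's post stands at (60, 100) mm; dark wooden fences 12 mm high run behind (+x) and to the right (-y) of the plaque. A 7 mm radius stop pin at (79, 52) mm, 70 mm tall, meets the strap when it is home.
- strap_pivot (a point): point on the vertical axis about which the strap swings, at the height of the strap's top face (76 mm above the bench)
- strap_tip (a point): middle of the free end of the clamp strap, on its top face, 200 mm from the pivot axis. The strap is an aluminium bar 22 mm wide, with its last 30 mm painted yellow; it spans 52 to 76 mm above the bench, so it passes 16 mm over the plaque. It swings level; moving it takes about 1.5 N at its end and it stays where it is left.
- strap (a joint): angle of the strap, rad: 0 = home over the plaque against its stop, where it points along the jig's -y axis; it grows clockwise seen from above, as the strap swings away to point along the jig's -x axis at 1.57 (range 0 to 1.75; starts at 1.0 to 1.5). To bring it home it is pushed anticlockwise seen from above.
- lever_hinge (a point): centre of the cam lever's level hinge pin, across the strap: 150 mm from the pivot axis along the strap, 12 mm over the strap's top face (88 mm above the bench)
- lever_tip (a point): top of the free end of the red cam lever, 100 mm from its hinge. The lever is carried by the strap and leans from the hinge back towards the strap's pivot, in the strap's vertical plane; it is 14 mm wide and 12 mm thick, its last 32 mm a 24 mm wide thumb pad. Pushed down, it lies along the strap with its top 94 mm above the bench.
- lever (a joint): angle of the cam lever above level, rad: 0 = fully down (clamped), range 0 to 1.0, starts raised at 0.45 to 0.75. It stays where it is left; pushing it down by its far half takes about 4 to 10 N, best along the arc of the lever (a fingertip that goes straight down tends to stick on the slope).
- pad: black rubber pressure pad, 24 mm across, under the strap straight below the lever's hinge; origin: centre of its underside. The cam lowers it as the lever goes down; it clears the plaque while the lever is raised and presses on it with about 10 N through a spring once the lever is down.
- plaque: loose light-wood plaque 150 x 140 x 18 mm with a teal painted border, lying on the jig board, its top 36 mm above the bench; origin: centre of its underside, z up
- ochre_pot: yellow capped paint pot, 38 mm across, 45 mm tall, standing on the jig's front right corner; origin: centre of its underside
- blue_pot: blue capped paint pot, 38 mm across, 45 mm tall, standing on the jig's far left corner; origin: centre of its underside
- water_jar: glass jar with a green cap, 76 mm across, 110 mm tall, on the bench; origin: centre of its underside
- candlestick: dark turned candlestick, 84 mm across its foot, 195 mm tall, on the bench; origin: centre of its underside
- brush: paint brush lying on the bench; origin: under its middle
- green_lid: green jar lid lying on the bench, 72 mm across, 12 mm thick; origin: centre of its underside
- white_paint: white paint bottle with a red cap, 56 mm across, 130 mm tall, on the bench; origin: centre of its underside
Things that resemble listed ones, but are neither listed nor needed, are in the scene too. What is meant by the plaque is not green, and is the smaller of those in its own colour.

How it is judged:
By the outcome, as a careful person would: the job done as asked, in the order asked, and still so for the second after the job is handed in, with the robot touching nothing.
It also fails if it takes over 51 s, if anything falls off the work surface, if the arm or the gripper's body presses on something with over 40 N, if the wrist force passes 120 N, or if a joint passes its speed limit or range.

## Working session

There is one attempt and no reset: what is moved stays moved. The work goes in short steps, Python scripts to look and compute and a tool call to move; the robot and the scene stay as the last step left them, time stands still between calls to the robot, and variables do not carry over. Pictures are saved under pics/ and viewed, about 8 in all and at most 12, crops included, and the job is handed in when it is done.

Besides the shell and the picture viewer there is one more tool, called after "Request:" as name(argument=value, ...), one argument or row to a line, values as JSON. drive_tool: Moves the arm, as the interface text tells. Its arguments: {"type":"object","properties":{"steps":{"type":"array"},"grip_force":{"type":"number"}},"required":["steps"]}

```bash
mkdir -p pics
cat > h.py <<'E'
import numpy as np, cv2
from scipy.spatial.transform import Rotation as R
from workcell import monitor, grab_frame, workorder
def cam(n):
    g=grab_frame(n); g['f']=240/np.tan(np.radians(g['vertical_fov'])/2)
    o=np.array(g['orientation']); g['R']=o if o.shape==(3,3) else R.from_euler('xyz',o).as_matrix()
    return g
def save(g,p,crop=None,s=1):
    im=cv2.cvtColor(g['frame'],cv2.COLOR_RGB2BGR)
    if crop: x0,y0,x1,y1=crop; im=im[y0:y1,x0:x1]
    cv2.imwrite(p,cv2.resize(im,None,fx=s,fy=s,interpolation=cv2.INTER_CUBIC))
def ray(g,uv):
    d=g['R']@np.array([(uv[0]-g['cx'])/g['f'],(uv[1]-g['cy'])/g['f'],1]); return np.array(g['xyz']),d
def plane(g,uv,z):
    o,d=ray(g,uv); return o+d*(z-o[2])/d[2]
def proj(g,p):
    c=g['R'].T@(np.array(p)-g['xyz']); return c[:2]/c[2]*g['f']+[g['cx'],g['cy']]
E
python3 - <<'E'
from h import *
for n in('top','side'):
    g=cam(n); save(g,f'pics/{n}0.png'); print(n,g['xyz'],g['orientation'],g['f'],g['cx'],g['cy'])
print(monitor.observe())
E
```

```text
top [ 0.37729726 -0.01934748  1.48072596] [-3.07619851  0.00846197 -1.59621739] 569.0106823220596 326.0716658744758 234.14654767666377
side [ 0.09659342 -0.76224653  0.76844358] [-2.25254244  0.01967186 -0.45658875] 456.27539139474413 314.65740119788603 238.22050136274618
{'clock': 0.1, 'qpos': array([-1.41720297,  0.5219894 , -0.03631423,  1.59990922,  0.02119393,
        1.02115697, -0.11281354]), 'qd': array([-0.00173396,  0.00033372,  0.00133034,  0.00026278, -0.00060209,
       -0.00070966, -0.00050318]), 'joint_efforts': array([ 2.23970870e-03, -9.28495431e+01,  1.98384561e+00, -3.70537376e+01,
        1.81378465e-02,  5.36376887e-03, -2.42996850e-05]), 'position': array([0.1386807, 0.6091245, 0.2447766]), 'tool_rot': array([-1.57087442e+00,  1.07533621e-03,  1.34696303e+00]), 'force': array([-0.11509815, -0.01276702,  1.02682596]), 'moment': array([-0.02215152, -0.00575477,  0.06444245]), 'grip_width': 0.08529924898282311}
```

View pics/top0.png

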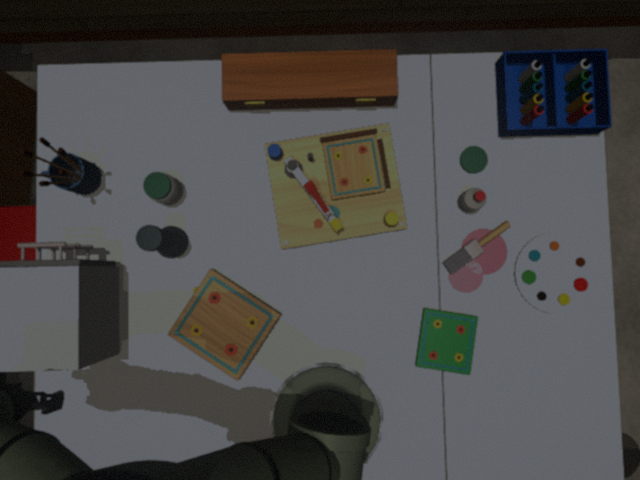

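View pics/side0.png

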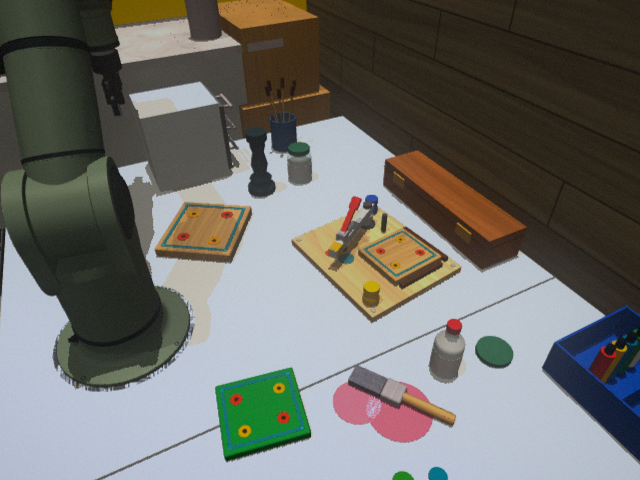

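Top view: jig at about (335,185), strap from the post at (292,165) to its yellow tip at (337,227), plaque on the jig at (355,168). The lookalikes are a larger light-wood plaque at (224,323) and a green one at (447,340). The plaque meant is the one at (355,168), because it is the smaller light-wood one. Next I measure the jig and confirm with an enlarged crop.

```bash
cat > m.py <<'E'
from h import *
def measure(g):
    hsv=cv2.cvtColor(g['frame'],cv2.COLOR_RGB2HSV)
    roi=np.zeros((480,640),np.uint8); roi[105:265,245:420]=1
    # board: saturated yellowish outline -> hull -> 4 corners at z=18mm
    m=((hsv[...,0]>12)&(hsv[...,0]<35)&(hsv[...,1]>60)&(hsv[...,2]>70)).astype(np.uint8)*roi
    n,l,s,c=cv2.connectedComponentsWithStats(m); k=1+np.argmax(s[1:,4])
    box=cv2.boxPoints(cv2.minAreaRect(np.argwhere(l==k)[:,::-1].astype(np.float32)))
    P=np.array([plane(g,b,.018)[:2] for b in box])
    return hsv,roi,box,P
E
python3 - <<'E'
from m import *
g=cam('top'); save(g,'pics/top1.png',(245,105,425,260),4)
hsv,roi,box,P=measure(g)
print(box.round(1),P.round(4),np.linalg.norm(P-np.roll(P,-1,0),axis=1).round(4),P.mean(0))
e=[P[i]-P[i-1] for i in range(4)]; L=max(e,key=lambda v:np.linalg.norm(v)); yaw=np.arctan2(L[1],L[0])-np.pi/2; yaw=(yaw+np.pi/2)%np.pi-np.pi/2; print('yaw',yaw)
c=P.mean(0); Rz=np.array([[np.cos(yaw),-np.sin(yaw)],[np.sin(yaw),np.cos(yaw)]])
for n,p,z in(('pivot',(.06,.1),.076),('stop',(.079,.052),.07)):
    w=c+Rz@p; print(n,w,proj(g,[*w,z]))
h,s,v=hsv[...,0],hsv[...,1],hsv[...,2]
for n,m in(('yellow',(h>20)&(h<32)&(s>170)&(v>120)),('red',((h<6)|(h>174))&(s>170)&(v>80))):
    q,l,st,ce=cv2.connectedComponentsWithStats(m.astype(np.uint8)*roi)
    for i in range(1,q):
        if st[i,4]>25: print(n,st[i],ce[i].round(1),plane(g,ce[i],.076).round(4))
E
```

```text
[[264.1 143.6]
 [388.8 122.9]
 [406.4 228.3]
 [281.7 249.1]] [[ 0.7138  0.146 ]
 [ 0.7598 -0.1803]
 [ 0.4832 -0.2165]
 [ 0.4379  0.1058]] [0.3295 0.279  0.3255 0.2788] [ 0.59866824 -0.03626212]
yaw 0.1399554760192121
pivot [0.64413167 0.07113004] [291.8692415 165.1982744]
stop [0.66964185 0.02624985] [309.69496725 155.10016479]
red [305 181  23  31 144] [315.  194.3] [0.5696 0.0152 0.076 ]
```

View pics/top1.png

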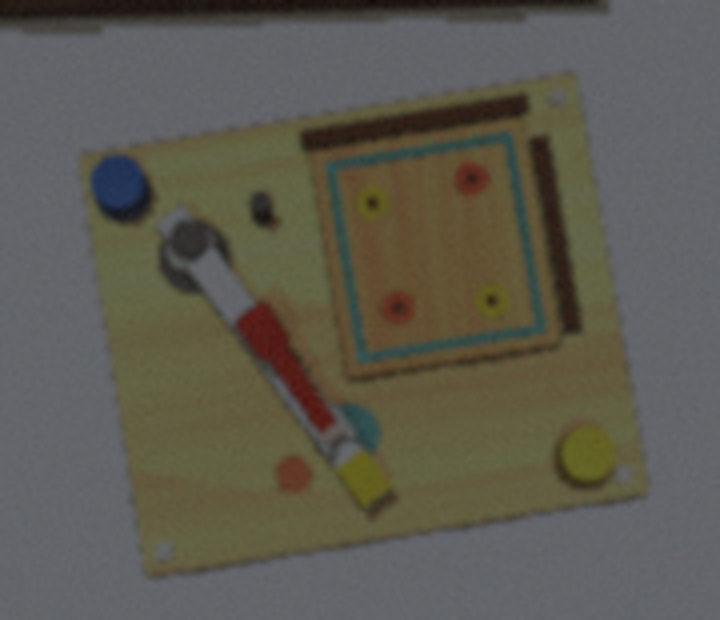

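The crop confirms it: the plaque with the teal border sits between the dark fences on the jig. The board measures 0.327 x 0.279 m. The pivot projects to (292,165), on the post, and the stop to (310,155), on the pin. The strap tip is at about (338,228). Next: the waypoints.

```bash
cat > k.py <<'E'
from h import *
yaw=.140; piv=np.array([.6441,.0711])
def u(p): return np.array([np.cos(p),np.sin(p)])
home=yaw-np.pi/2
def tcp(psi,r=.185,off=.0255): return piv+r*u(psi)-off*u(psi+np.pi/2)
E
python3 - <<'E'
from k import *
g=cam('top')
t=plane(g,(338.3,228),.076)[:2]; d=t-piv; psi=np.arctan2(d[1],d[0]); print('tip',t,np.hypot(*d),'angle',home-psi,'psi deg',np.degrees(psi))
print('approach',tcp(psi,off=.06)*1e3, 'push yaw deg',np.degrees(psi)+90)
for a in np.arange(1.2,-.01,-.1): print(round(a,2),(tcp(home-a)*1e3).round(0),round(np.degrees(home-a)+90,1))
print('pot',plane(g,(392,219),.063))
for n,uv in(('candle',(148,237)),('jar',(158,185)),('box',(128,262))): print(n,plane(g,uv,.15).round(2))
E
```

```text
tip [ 0.48402158 -0.04045103] 0.1951121003924922 angle 1.102185955159369 psi deg -145.12919433739572
approach [458.0143156   14.55693622] push yaw deg -55.12919433739572
1.2 [470.   3.] -60.7
1.1 [478. -14.] -55.0
1.0 [487. -30.] -49.3
0.9 [498. -45.] -43.5
0.8 [511. -59.] -37.8
0.7 [524. -72.] -32.1
0.6 [539. -83.] -26.4
0.5 [555. -93.] -20.6
0.4 [ 572. -101.] -14.9
0.3 [ 589. -107.] -9.2
0.2 [ 608. -112.] -3.4
0.1 [ 626. -115.] 2.3
-0.0 [ 645. -116.] 8.0
pot [ 0.50405825 -0.17537646  0.063     ]
candle [0.47 0.41 0.15]
jar [0.59 0.38 0.15]
box [0.41 0.46 0.15]
```

Request:
drive_tool(
  steps=[0,0,0,30,0,0,10,-20,30,-7,0,25,-30,10,-7,0,30,-28,0,-7,0,30,-28,0,-7],
)

```text
clock: 0.62
position: [0.2344, 0.5023, 0.3161]
tool_rot: [-1.57, -0.001, 0.853]
force: [0.7, 0.1, 0.5]
grip_width: 0.0254
```

Request:
drive_tool(
  steps=[0,15,-33,0,-7,0,15,-33,0,-7,0,15,-33,0,-7,0,15,-33,0,-7,0,15,-33,0,-7],
)

```text
clock: 1.03
position: [0.3091, 0.3366, 0.3153]
tool_rot: [-1.571, 0.0, 0.241]
force: [1.1, 1.3, 1.3]
grip_width: -0.0001
```

Request:
drive_tool(
  steps=[0,15,-33,0,-7,0,15,-33,0,-7,0,15,-33,0,-7,0,15,-33,0,-7,0,15,-33,0,-7],
)

```text
clock: 1.45
position: [0.384, 0.1717, 0.3154]
tool_rot: [-1.57, 0.0, -0.369]
force: [0.8, 0.5, 0.5]
grip_width: -0.0003
```

Request:
drive_tool(
  steps=[0,15,-33,0,-7,0,15,-33,0,-7,0,15,-33,0,-7,0,15,-33,0,-7,0,0,0,0,-6],
)

```text
clock: 1.87
position: [0.4453, 0.0356, 0.3157]
tool_rot: [-1.57, -0.002, -0.97]
force: [-0.1, -0.4, 0.6]
grip_width: 0.0002
```

Request:
drive_tool(
  steps=[0,2,-2,-40,0,0,2,-2,-40,0,0,1,-2,-40,0,0,1,-2,-40,0,0,1,-2,-40,0],
)

```text
clock: 2.28
position: [0.4505, 0.0311, 0.1135]
tool_rot: [-1.571, -0.001, -0.957]
force: [2.2, 1.0, -0.3]
grip_width: -0.0001
```

Request:
drive_tool(
  steps=[0,0,0,-25,0,0,0,0,-20,0,0,0,0,0,0,0,5,-8,0,0,0,0,0,0,0],
)

```text
clock: 2.7
position: [0.4572, 0.022, 0.0715]
tool_rot: [-1.569, -0.002, -0.958]
force: [0.5, -0.4, 0.9]
grip_width: 0.0
```

Run:
```python
from k import *
s=monitor.observe(); print(s['position'],s['force'])
a=cam('side'); b=cam('top')
save(a,'pics/a.png',(240,150,480,330),3)
A=cv2.imread('pics/a.png'); save(b,'pics/b.png',(245,105,425,265),3); B=cv2.imread('pics/b.png')
cv2.imwrite('pics/side2.png',A)
```

```text
[0.45719327 0.02197412 0.07154709] [ 0.51199741 -0.36510084  0.86875278]
```

View pics/side2.png

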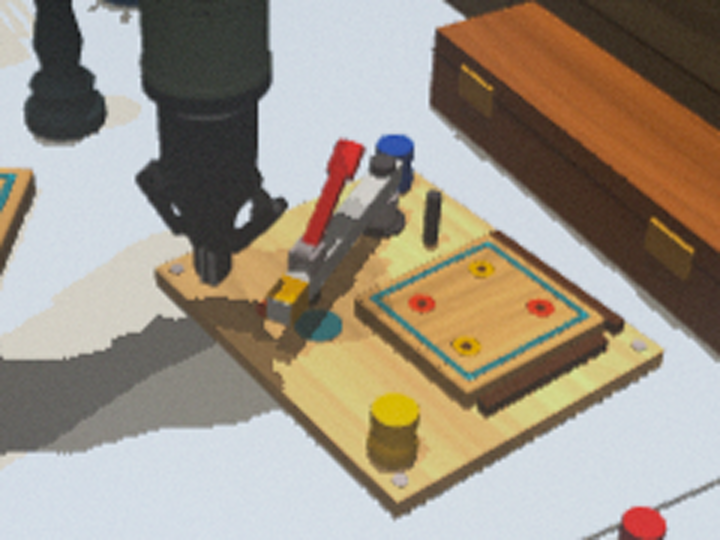

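The side crop shows the closed fingers at crop (212,275), on the clockwise side of the yellow tip at crop (285,295), clear of the raised red lever at (340,165). I start pushing.

Request:
drive_tool(
  steps=[0,5,-10,3,0,0,5,-10,0,0,0,5,-10,0,0,0,3,-8,0,0,0,0,0,0,0],
)

```text
clock: 3.22
position: [0.4745, -0.0169, 0.0735]
tool_rot: [-1.57, -0.001, -0.959]
force: [-0.3, 0.1, 0.0]
grip_width: 0.0004
```

Request:
drive_tool(
  steps=[0,5,-8,0,3,0,5,-8,0,3,0,5,-8,0,3,0,6,-8,0,3,0,6,-7,0,2],
)

```text
clock: 3.63
position: [0.5004, -0.054, 0.0731]
tool_rot: [-1.571, 0.001, -0.71]
force: [-1.8, -0.6, -0.9]
grip_width: 0.0002
```

Request:
drive_tool(
  steps=[0,6,-7,0,3,0,7,-6,0,3,0,7,-6,0,3,0,7,-6,0,3,0,7,-5,0,2],
)

```text
clock: 4.05
position: [0.5345, -0.084, 0.0731]
tool_rot: [-1.571, 0.001, -0.466]
force: [-2.0, -0.1, 0.1]
grip_width: -0.0002
```

Run:
```python
from k import *
s=monitor.observe(); print(s['position'],s['tool_rot'],s['force'])
g=cam('side'); save(g,'pics/s3.png',(240,150,480,330),3)
for a in np.arange(.7,-.01,-.05): print(round(a,2),(tcp(home-a,.188)*1e3).round(0),round(home-a+np.pi/2,2))
```

```text
[ 0.53448423 -0.08402178  0.07306836] [-1.57109521e+00  1.12722734e-03 -4.65738205e-01] [-1.96174059 -0.06556835  0.09904776]
0.7 [523. -75.] -0.56
0.65 [530. -81.] -0.51
0.6 [538. -86.] -0.46
0.55 [546. -91.] -0.41
0.5 [554. -96.] -0.36
0.45 [ 562. -100.] -0.31
0.4 [ 571. -104.] -0.26
0.35 [ 580. -107.] -0.21
0.3 [ 589. -110.] -0.16
0.25 [ 598. -113.] -0.11
0.2 [ 607. -115.] -0.06
0.15 [ 617. -117.] -0.01
0.1 [ 626. -118.] 0.04
0.05 [ 636. -118.] 0.09
-0.0 [ 645. -119.] 0.14
```

View pics/s3.png

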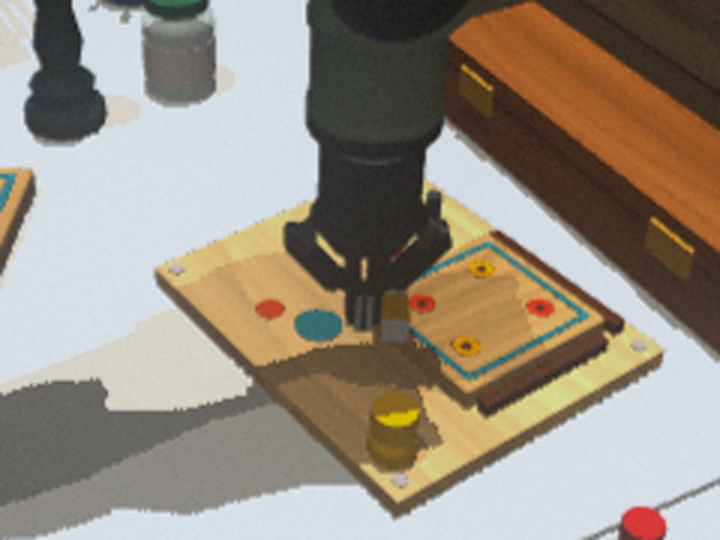

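The side crop shows the strap's yellow end at crop (395,310), just ahead of the fingertip at (362,305), moving over the plaque as planned. I continue.

Request:
drive_tool(
  steps=[0,8,-5,0,3,0,8,-5,0,3,0,8,-5,0,3,0,9,-4,0,3,0,9,-3,0,3],
)

```text
clock: 4.52
position: [0.5764, -0.1058, 0.073]
tool_rot: [-1.571, 0.001, -0.205]
force: [-1.2, -1.2, -0.6]
grip_width: 0.0001
```

Request:
drive_tool(
  steps=[0,9,-3,0,3,0,9,-3,0,3,0,9,-2,0,3,0,9,-2,0,3,0,9,-1,0,3],
)

```text
clock: 4.93
position: [0.6214, -0.1168, 0.073]
tool_rot: [-1.571, 0.001, 0.056]
force: [-2.6, -1.8, 0.3]
grip_width: 0.0003
```

Request:
drive_tool(
  steps=[0,6,-1,0,2,0,5,0,0,2,0,4,0,0,1,0,3,0,0,0,0,0,0,0,0],
)

```text
clock: 5.35
position: [0.6399, -0.1174, 0.0731]
tool_rot: [-1.571, 0.0, 0.141]
force: [0.2, 0.6, 0.1]
grip_width: -0.0001
```

Request:
drive_tool(
  steps=[0,2,0,0,0,0,2,0,0,0,0,1,0,0,0,0,0,0,0,0,0,0,0,0,0],
)

```text
clock: 5.77
position: [0.6449, -0.1176, 0.0734]
tool_rot: [-1.571, -0.0, 0.143]
force: [0.2, 0.3, -0.0]
grip_width: 0.0002
```

Request:
drive_tool(
  steps=[0,2,0,0,0,0,2,0,0,0,0,1,0,0,0,0,0,0,0,0,0,0,0,0,0],
)

```text
clock: 6.18
position: [0.6475, -0.1176, 0.0731]
tool_rot: [-1.57, 0.005, 0.142]
force: [-18.4, 1.8, 12.8]
grip_width: -0.0003
```

Request:
drive_tool(
  steps=[0,1,0,0,0,0,1,0,0,0,0,1,0,0,0,0,0,0,0,0,0,0,0,0,0],
)

```text
clock: 6.6
position: [0.648, -0.1176, 0.0729]
tool_rot: [-1.568, 0.01, 0.142]
force: [-35.7, 4.1, 24.8]
grip_width: -0.0003
```

The force builds up at TCP x ≈ 0.647, where 0.645 was expected, so the strap is against its stop. I back off, rise and check.

Request:
drive_tool(
  steps=[0,-6,0,0,0,0,-20,0,0,0,0,-20,0,10,0,0,-20,0,40,0,0,-30,0,41,0],
)

```text
clock: 7.02
position: [0.5628, -0.1176, 0.1545]
tool_rot: [-1.571, 0.001, 0.143]
force: [0.7, -0.4, 1.3]
grip_width: 0.0002
```

Request:
drive_tool(
  steps=[0,-30,0,41,0,0,-30,0,20,0,0,-20,0,0,0,0,0,0,0,0,0,0,0,0,0],
)

```text
clock: 7.43
position: [0.4889, -0.1177, 0.2087]
tool_rot: [-1.571, -0.002, 0.142]
force: [1.8, 0.7, 0.2]
grip_width: 0.0001
```

Run:
```python
from k import *
s=monitor.observe(); print(s['position'],s['force'])
a=cam('side'); b=cam('top'); save(a,'pics/a.png',(300,170,460,310),3); save(b,'pics/b.png',(260,110,420,250),3)
cv2.imwrite('pics/ab4.png',np.vstack([cv2.imread('pics/a.png')[:300],cv2.imread('pics/b.png')[:300]]))
for g,n in((a,'side'),(b,'top')):
    for r,z in((0,.076),(.2,.076),(.15,.088)): print(n,r,proj(g,[*(piv+r*u(home)),z]).round(1))
    for al in(.45,.6,.75):
        w=piv+(.15-.1*np.cos(al)+.006*np.sin(al))*u(home); print(n,'lever tip if',al,proj(g,[*w,.088+.1*np.sin(al)+.006*np.cos(al)]).round(1))
    h=cv2.cvtColor(g['frame'],cv2.COLOR_RGB2HSV); m=((h[...,0]<6)|(h[...,0]>174))&(h[...,1]>170)&(h[...,2]>70)
    m[:110]=0; m[260:]=0; m[:,:255]=0; m[:,430:]=0
    q,l,st,ce=cv2.connectedComponentsWithStats(m.astype(np.uint8)); print([(st[i].tolist(),ce[i].round(1).tolist()) for i in range(1,q) if st[i,4]>40])
```

```text
[ 0.48890868 -0.11770892  0.20867489] [1.77089811 0.71307186 0.21799438]
side 0 [366.9 204.9]
side 0.2 [420.9 244.5]
side 0.15 [406.8 229.8]
side lever tip if 0.45 [384.3 196.4]
side lever tip if 0.6 [386.9 193.7]
side lever tip if 0.75 [390.1 191.7]
[([385, 195, 23, 34, 206], [395.4, 209.8])]
top 0 [291.9 165.2]
top 0.2 [370.9 152. ]
top 0.15 [351.3 154.3]
top lever tip if 0.45 [316.  156.2]
top lever tip if 0.6 [319.3 154.5]
top lever tip if 0.75 [323.4 152.8]
[([319, 150, 31, 9, 163], [331.4, 154.0])]
```

View pics/ab4.png

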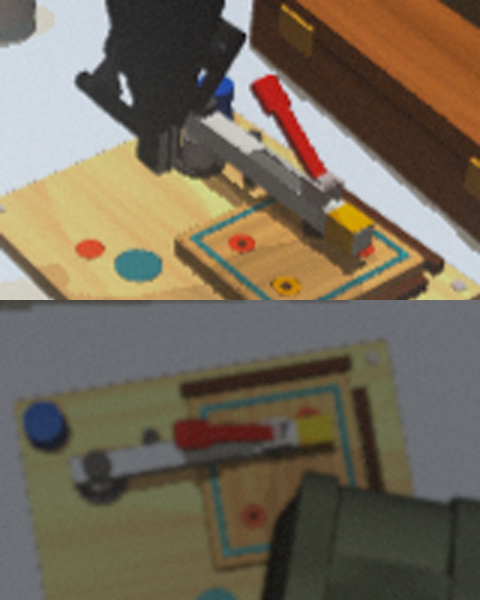

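Top half of the work: the strap lies on the predicted home line, with its tip seen at about (371.7,152.7) against the predicted (370.9,152), beside the stop pin. The lever is still raised at about 0.6 rad, with its tip near (319,154) top and (387,194) side. Next I hover and follow the lever's arc.

Request:
drive_tool(
  steps=[0,34,16,0,0,0,34,16,0,0,0,34,16,0,0,0,34,16,-10,0,0,35,15,-10,0],
)

```text
clock: 7.95
position: [0.6622, -0.0371, 0.187]
tool_rot: [-1.571, -0.0, 0.143]
force: [0.9, -0.4, 0.0]
grip_width: -0.0
```

Request:
drive_tool(
  steps=[0,0,0,-14,0,0,-1,5,-4,0,0,-1,5,-4,0,0,0,0,0,0,0,0,0,0,0],
)

```text
clock: 8.37
position: [0.6577, -0.0286, 0.1663]
tool_rot: [-1.571, -0.0, 0.143]
force: [0.0, 0.3, 0.1]
grip_width: 0.0002
```

Right on the arc at 0.75 rad, with no contact yet. Now down along it.

Request:
drive_tool(
  steps=[0,0,3,-3,0,0,-1,3,-3,0,0,0,3,-4,0,0,0,2,-3,0,0,-1,2,-3,0],
)

```text
clock: 8.78
position: [0.6561, -0.0153, 0.1498]
tool_rot: [-1.571, -0.001, 0.143]
force: [1.8, -0.3, 3.2]
grip_width: -0.0004
```

Request:
drive_tool(
  steps=[0,0,2,-4,0,0,0,2,-4,0,0,0,2,-4,0,0,-1,2,-4,0,0,0,1,-4,0],
)

```text
clock: 9.2
position: [0.655, -0.0063, 0.1294]
tool_rot: [-1.571, -0.0, 0.143]
force: [0.3, 1.8, 3.5]
grip_width: -0.0004
```

Request:
drive_tool(
  steps=[0,0,1,-4,0,0,0,1,-4,0,0,0,1,-4,0,0,0,1,-4,0,0,0,0,-3,0],
)

```text
clock: 9.62
position: [0.6546, -0.0025, 0.1102]
tool_rot: [-1.571, 0.001, 0.143]
force: [-2.3, 2.8, 4.9]
grip_width: 0.0
```

Request:
drive_tool(
  steps=[0,0,0,-1,0,0,0,0,-1,0,0,0,0,-1,0,0,0,0,0,0,0,0,0,0,0],
)

```text
clock: 10.03
position: [0.6548, -0.0025, 0.108]
tool_rot: [-1.571, 0.0, 0.143]
force: [-2.7, 2.5, 5.6]
grip_width: -0.0002
```

Not yet a hard stop; a little further.

Request:
drive_tool(
  steps=[0,0,0,-1,0,0,0,0,-1,0,0,0,0,-1,0,0,0,0,0,0,0,0,0,0,0],
)

```text
clock: 10.45
position: [0.6552, -0.0024, 0.1071]
tool_rot: [-1.57, -0.001, 0.143]
force: [-13.8, 2.9, 37.2]
grip_width: -0.0005
```

```bash
python3 -c "
from h import *
s=monitor.observe(); print(s['position'],s['force'])"
```

```text
[ 0.65520622 -0.00242254  0.10707275] [-13.76021426   2.85724157  37.21540215]
```

The hard stop is at TCP z 0.107, so the fingertips are at 0.093, where the lever top should be 0.094. I lift straight off and look.

Request:
drive_tool(
  steps=[0,0,0,0,0,0,0,0,10,0,0,0,0,30,0,0,0,0,40,0,0,-20,0,40,0],
)

```text
clock: 10.87
position: [0.6377, -0.0029, 0.2231]
tool_rot: [-1.572, -0.001, 0.142]
force: [1.2, 0.6, -0.1]
grip_width: 0.0
```

Request:
drive_tool(
  steps=[0,-40,20,20,0,0,-40,40,0,0,0,-40,40,0,0,0,-20,40,0,0,0,0,0,0,0],
)

```text
clock: 11.28
position: [0.5214, 0.1173, 0.2395]
tool_rot: [-1.568, 0.0, 0.15]
force: [0.9, 1.0, -0.1]
grip_width: 0.0002
```

Run:
```python
from k import *
s=monitor.observe(); print(s['clock'],s['position'],s['force'])
a=cam('side'); b=cam('top'); save(a,'pics/a.png',(330,170,490,270),5); save(b,'pics/b.png',(260,110,420,250),3)
save(a,'pics/a.png',(320,170,480,270),4); save(b,'pics/b.png',(260,110,420,185),4)
cv2.imwrite('pics/ab5.png',np.vstack([cv2.imread('pics/a.png')[:300],cv2.imread('pics/b.png')]))
for g,n in((a,'side'),(b,'top')):
    for r,z in((.2,.076),(.15,.088),(.05,.094)): print(n,r,proj(g,[*(piv+r*u(home)),z]).round(1))
    h=cv2.cvtColor(g['frame'],cv2.COLOR_RGB2HSV); m=((h[...,0]<6)|(h[...,0]>174))&(h[...,1]>170)&(h[...,2]>70)
    m[:110]=0; m[260:]=0; m[:,:255]=0; m[:,430:]=0
    q,l,st,ce=cv2.connectedComponentsWithStats(m.astype(np.uint8)); print([(st[i].tolist(),ce[i].round(1).tolist()) for i in range(1,q) if st[i,4]>40])
```

```text
11.2833 [0.52139299 0.11729557 0.2394724 ] [ 0.89086618  0.97813749 -0.14896524]
side 0.2 [420.9 244.5]
side 0.15 [406.8 229.8]
side 0.05 [379.7 208.3]
[([378, 210, 29, 19, 138], [390.9, 218.2])]
top 0.2 [370.9 152. ]
top 0.15 [351.3 154.3]
top 0.05 [311.4 160.5]
[([312, 153, 36, 12, 183], [326.8, 157.9])]
```

View pics/ab5.png

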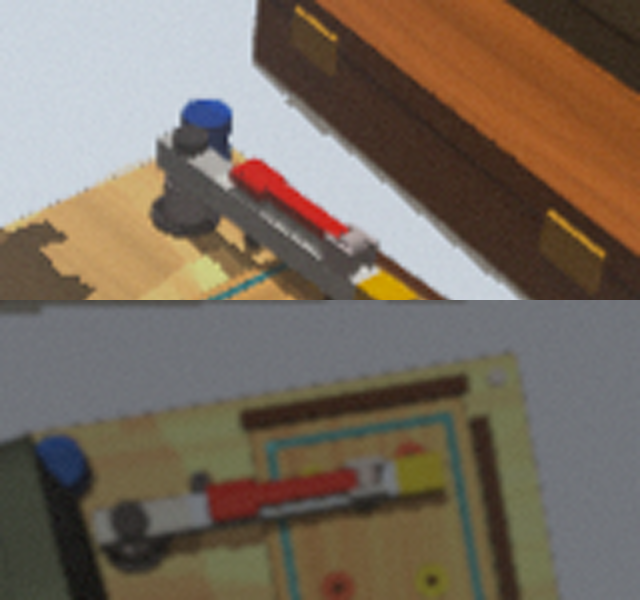

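The lever lies flat: its red end is at x = 312 in the top view (predicted 311), parallel to the strap. I check numerically that the strap did not creep off its stop.

Run:
```python
from k import *
A=cv2.imread('pics/ab4.png')[300:]; B=cv2.imread('pics/ab5.png')[300:]
for n,I,s in(('before',A,3),('after',B,4)):
    h=cv2.cvtColor(I,cv2.COLOR_BGR2HSV); m=(h[...,0]>20)&(h[...,0]<32)&(h[...,1]>150)&(h[...,2]>60)
    q,l,st,ce=cv2.connectedComponentsWithStats(m.astype(np.uint8))
    for i in range(1,q):
        p=(ce[i]+.5)/s-.5+[260,110]
        if 355<p[0]<380 and 140<p[1]<165 and st[i,4]>60: print(n,st[i],p.round(2))
b=cam('top'); print('predicted home',proj(b,[*(piv+.185*u(home)),.076]).round(2),'at .03',proj(b,[*(piv+.185*u(home-.03)),.076]).round(2))
```

```text
before [298 114  35  32 895] [364.74 152.9 ]
after [ 397  152   47   45 1592] [364.72 152.96]
predicted home [365.   153.01] at .03 [365.34 155.19]
```

```bash
python3 -c "
from h import *
print(workorder.job_done())"
```

```text
the job is handed in; nothing more can be done
None
```

The plaque is clamped and the job is handed in at about 11.5 s on the robot's clock. I pushed the strap home with the back of the closed fingers while the lever was still raised, then pushed the red lever down along its arc to its hard stop.

- **Strap:** the yellow end is at (364.7, 153.0) px in the top view, and the predicted home position is (365.0, 153.0). It did not move while I pushed the lever. Force built up to about 44 N in total at the stop.
- **Lever:** it lies flat along the strap, with its end within 1 px of the prediction in the top view and about 2 px in the side view. The fingertips stopped at about 93 mm height, against the 94 mm given, with about 40 N in total (37 N of it vertical).
- **Surroundings:** in the last crops, the parts of the plaque in view and the blue pot look unmoved. I did not re-measure them, and the other things on the bench were not in those crops. The arm was clear, and the tool force read about 1 N.
- **Not seen directly:** the pad pressing on the plaque is inferred from the lever being fully down. No check failed or disagreed.

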